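Raise a core tray to the sensor with a cam lever and hold it there

ROBOT

A 6-joint arm with a two-finger parallel gripper is mounted at the origin on the work surface. World frame = base frame: x ahead of the robot, y to its left, z up, the work surface at z = 0. Lengths are in m, angles in rad, forces in N, time in s.
With the tool pointing down it reaches from about 0.275 to 0.825 m from the base axis. Payload 4.9 kg.
Tool frame: the origin (TCP) lies at the very end of the fingers, on their centre line; the grasp point (between the pads) lies 19 mm behind it (manip.grasp_offset is the distance from the TCP to the grasp point, in m); z points along the fingers, y is the line along which they close (so a half turn about z gives the same grasp; the last joint's range is limited). The gripper opens to 85 mm and grips with 20 to 120 N. Pads are 22 mm wide; open, the fingers measure 114 mm over their backs; the gripper's body (76 mm by 85 mm) begins 54 mm behind the grasp point. The pads swing forward as they close: fully open they stand 13 mm farther back than shut.
Start: joints at [0.985, 0.326, -0.193, 1.052, 0, 1.437], TCP at [0.24, 0.495, 0.231] pointing down, gripper open.
Joint ranges: [-2.65, 2.65], [-0.97, 1.79], [-1.3, 1.35], [-1.93, 2.1], [-1.47, 1.37], [-3.14, 3.14]. Speed limits (rad/s): [2.57, 2.57, 3.14, 3.14, 3.14, 3.14].

INTERFACE

Orientations are given as a 3x3 rotation matrix whose columns are the frame's x, y, z axes.
In Python, from rig import manip, cams gives the robot as it stands. The module is installed in compiled form; this text tells all that it offers.
- The arm moves only by the tool drive_tool, never from a script. Its argument "commands" is one flat list of numbers, 7 for each row, row after row: the opening, from 0 (shut) to 1 (fully open), then the shift along the tool's x, y, z in m, then the turn, a rotation vector about the tool's x, y, z in rad. A call has 1 to 8 rows; each row is the pose to reach, as a shift and turn from the pose commanded when the call began, along the tool's axes at that moment; what a row does not reach only later rows make up. A row lasts 1/8 s, in which the tool goes at most 62.5 mm and 10.7 degrees, less where a joint would pass 70% of its speed; a pose out of reach is approached as far as the arm can. A call with a gripper value outside its range is refused whole. The fingers move at their own pace and stop on an object; "squeeze" is the grip in N (left out, the last holds). Time passes only in rows, so rows that repeat a pose let the fingers close. It gives the time, the measured TCP pose, the force, the opening and the grip force at its end, in the units of the state.
- manip.observe(): the state, without advancing time (a new reading comes with each control period).
- cams.capture(name): name is "scene" or "top"; returns the picture (384x512x3 uint8, red, green, blue); there is no depth.
- cams.get_calibration(name): a dict with "K" (3x3 intrinsics, pixels), "view" (4x4, takes a point from world to camera coordinates). Camera axes: x right, y down, z forward; pixel columns grow to the right and rows downward; lengths in m; the calibration is good to about 2 mm. A picture is of the moment at which its call begins. get_calibration takes no time and is no camera call.
- manip.job_done(): hands the job in; it is judged then, once.
The state is a dict: "time_s": time; "joints": joint angles; "qvel": joint speeds; "tau": joint torques, N m; "position": TCP position; "tool_rot": TCP orientation; "wrist_force": force on the tool from outside, world axes, zero at the start; "moment": the same for the moment, N m; "finger_gap": finger opening in m; "grasp_force": force on a finger pad.
Only numpy, scipy, OpenCV 4.12 (cv2) and the standard library are available. Lean on these libraries where they do the work, as an engineer would, in place of code of your own. Each camera call takes 0.05 s, during which the arm holds its last target. There are 200 camera calls.

TASK

Start a reading by pressing the green plunger on the blue trigger box all the way down, and let it spring back up. Then swing the stand's red cam lever up until it stands upright, the top of its cam's lift, without pushing it well over the top, so that the core tray is raised to the sensor. Finish while still holding the lever there, because it springs back if let go; do not touch the core tray, and leave the jar, spatula and yellow cap where they are.

Things in the scene. Friction and masses are not known exactly. Their poses are not given: they have to be found in the camera images.
- stand: Grey core-lift stand, fixed, placed and turned differently each time; base plate 200 x 250 x 12 mm. Origin on the bench, under the middle of the core tray; z up, x from the lever side to the back, y along the tray. Its steel platform (74 x 200 mm, top 45 mm above the bench at the cam's lowest) carries the tray and is lifted by the brass cam.
- sensor (a point): Middle of the lower face of the black sensor over the tray, 103.5 mm above the bench, at x 0, y -75 mm in the stand's frame; 28 mm in diameter. It hangs from an aluminium arm (top 160 mm above the bench) on a post behind the tray, at x +58 mm.
- shaft (a point): Point on the lever's turning axis, at x -70, y +60, z +50 mm in the stand's frame. The axis runs along the stand's y. Nothing solid is at this point: it lies level along the axis with the grip point; the shaft itself is nearer the stand's middle.
- lever_grip (a point): Grip point on the lever's red round handle bar (18 mm in diameter, 85 mm long, along the stand's y from +14 to +99 mm; this point is at y +60 mm), 100 mm from the turning axis. The lever's arm (12 mm thick) joins the bar at y +17 mm; around the grip point the bar is free on all sides. The bar turns with the lever.
- cam_lever (a joint): Lever angle in rad, 0 to 1.75. At 0 it leans to the stand's -x side, 15 degrees above level; it grows as the lever swings up and towards the tray (+x). At 1.309 it is upright: top of the cam, platform raised 13.5 mm; beyond, it sinks again. A spring and the tray's weight always pull it back to 0: about 2 to 8 N at the bar. Starts at 0 to 0.3.
- plunger (a joint): Stroke of the green plunger in m: 0 up, 0.012 fully down. Its spring takes about 7 N at full stroke and pushes it up again.
- plunger_top (a point): Centre of the top face of the green plunger, 30 mm in diameter, that moves straight down 12 mm; it stands in a black housing on top of a fixed blue trigger box, 80 x 80 x 45 mm. The box and the jar swap places at random.
- core_mid (a point): Middle of the loose core tray, half-way up: steel tray 62 x 240 x 40 mm filled with brown sediment, lying along the stand's y on the platform, 0.5 to 0.8 kg. This point is 65 mm above the bench with the cam at its lowest, 78.5 mm at the top of the lift.
- jar_mid (a point): Bystander: middle of an amber sample jar, 60 mm in diameter, 85 mm tall, standing on the bench.
- spatula: Bystander: spatula, 200 mm long, lying on the bench; its origin at the middle of its underside, x along its length.
- cap_mid (a point): Bystander: middle of a yellow round core end cap, 68 mm in diameter, 18 mm thick, on the bench.
Not all that is in view belongs to the job. Several things look just like the part that bears plunger: the one meant starts farthest to the robot's right. What is shaped like the part that bears core_mid but pink is not meant.

How it is judged:
On the way, in this order (a step that is already met when the one before it is completed fails the run):
1. the plunger is pressed fully down (10.5 of its 12 mm or more) (value of joint plunger above 0.0105 m), for 0.05 s.
2. the plunger is back up and the robot holds the lever within 7 degrees of upright, the tray raised (value of joint cam_lever between 1.189 and 1.429 rad and z of core_mid in the frame of stand above 0.0765 m and value of joint plunger below 0.003 m and contact force between the fingers and cam_lever above 0.5 N), for 0.5 s.
At the end, for the whole second after the job is handed in: The fingers hold the lever within 0.12 rad (7 degrees) of upright; the core tray lies level on the platform, raised at least 11.5 of 13.5 mm, at rest, not touched by the robot; the plunger is up again (all of step 2 and contact force between each of the fingers, the arm and core_tray below 0.3 N and angle between core_mid's own z axis and vertical below 0.06 rad and linear speed of core_tray below 0.02 m/s); the arm keeps its last pose, push and grip.
It fails at once if the lever is pushed well over the top (more than 15 degrees past upright) (value of joint cam_lever above 1.57 rad).
It fails at once if the robot pushes on the core tray (contact force between any of the fingers, the arm and core_tray above 1 N).
It fails at once if the jar, spatula or cap is moved by more than 25 mm, or the jar tips over (distance of any of jar_mid, spatula, cap_mid from where it was at the start of the episode above 0.025 m or angle between jar_mid's own z axis and vertical above 0.5 rad).
It also fails if it takes over 48 s, if anything falls off the work surface, if the arm or the gripper's body presses on something with over 40 N, if the wrist force passes 120 N, or if a joint passes its speed limit or range.

## Working session

There is one attempt and no reset: what is moved stays moved. The work goes in short steps, Python scripts to look and compute and a tool call to move; the robot and the scene stay as the last step left them, time stands still between calls to the robot, and variables do not carry over. Pictures are saved under pics/ and viewed, at most 10 in all, crops included, and the job is handed in when it is done.

Besides the shell and the picture viewer there is one more tool, called after "Call:" as a command line: name --argument value ..., lists and objects as JSON in quotes. drive_tool: Moves the arm, as the interface text tells. Its arguments: {"type":"object","properties":{"commands":{"type":"array","items":{"type":"number"}},"squeeze":{"type":"number"}},"required":["commands"]}

```bash
mkdir -p pics
python3 - <<'E'
from rig import manip,cams
import cv2
for n in("scene","top"):
    cv2.imwrite(f"pics/{n}0.png",cams.capture(n)[:,:,::-1]); c=cams.get_calibration(n); print(n,c["K"].round(1).tolist(),c["view"].round(3).tolist())
print(manip.observe())
E
```

```text
scene [[411.1, 0.0, 250.7], [0.0, 411.1, 195.4], [0.0, 0.0, 1.0]] [[0.823, 0.567, -0.007, -0.446], [0.443, -0.65, -0.618, -0.156], [-0.355, 0.506, -0.786, 1.548], [0.0, 0.0, 0.0, 1.0]]
top [[424.3, 0.0, 258.2], [0.0, 424.3, 184.4], [0.0, 0.0, 1.0]] [[0.025, -1.0, -0.005, 0.009], [-0.988, -0.024, -0.155, 0.543], [0.155, 0.008, -0.988, 1.158], [0.0, 0.0, 0.0, 1.0]]
{'time_s': 0.1, 'joints': array([ 9.84777830e-01,  3.26896455e-01, -1.93476513e-01,  1.05202778e+00,
        1.64079349e-05,  1.43659942e+00]), 'qvel': array([ 0.00138809, -0.00220367,  0.00117723, -0.00033883,  0.00141719,
       -0.00047786]), 'tau': array([-6.94477567e-04, -4.44239044e+01,  2.63038409e+01,  7.84603937e-03,
       -2.58354894e-04,  6.66002293e-06]), 'position': array([0.23982086, 0.49437198, 0.23056842]), 'tool_rot': array([[-8.99653169e-01,  4.36604355e-01, -9.00994607e-04],
       [ 4.36605224e-01,  8.99652219e-01, -1.32765101e-03],
       [ 2.30923586e-04, -1.58780439e-03, -9.99998713e-01]]), 'wrist_force': array([ 0.53255047, -0.12994056,  0.4979829 ]), 'moment': array([-0.00236437,  0.02968857, -0.00046592]), 'grasp_force': 0.0, 'finger_gap': 0.08533779913694886}
```

View pics/scene0.png

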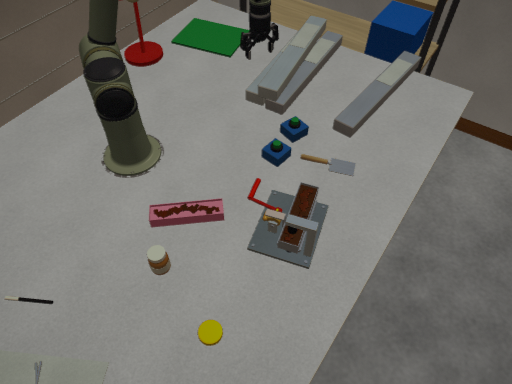

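View pics/top0.png

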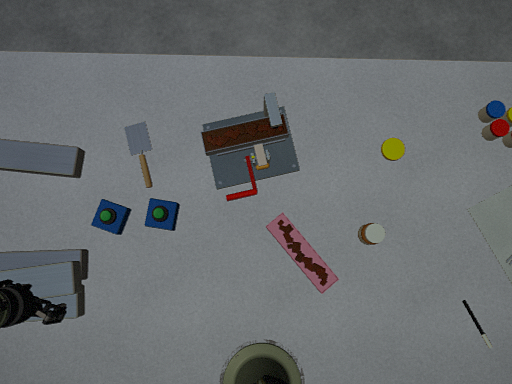

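The scene picture shows two blue boxes with green plungers at (276,151) and (294,127). In the top picture they are at (160,213) and (107,215), and the right side of that image is the robot's right, so I want (160,213) top / (276,151) scene. The pink tray at (187,212) in the scene picture is a decoy. The stand is at about (252,147) in the top picture, with its red lever bar at (241,196). The jar is at (372,234), the cap at (393,149) and the spatula at (140,155). The red things at (143,53) in the scene picture and (499,128) in the top picture are not the lever.

```bash
cat > h.py <<'E'
import numpy as np,cv2
from rig import manip,cams
def cal(n): c=cams.get_calibration(n); return c["K"],c["view"]
def proj(n,p):
    K,V=cal(n); q=K@(V[:3,:3]@np.asarray(p)+V[:3,3]); return q[:2]/q[2]
def ray(n,uv):
    K,V=cal(n); R=V[:3,:3]; return -R.T@V[:3,3], R.T@np.linalg.inv(K)@np.array([*uv,1.])
def plane(n,uv,z): o,d=ray(n,uv); return o+d*(z-o[2])/d[2]
def tri(a,b):
    P=[cal(n)[0]@cal(n)[1][:3] for n in("scene","top")]
    x=cv2.triangulatePoints(P[0],P[1],np.float64(a).reshape(2,1),np.float64(b).reshape(2,1)); return (x[:3]/x[3]).ravel()
def blobs(im,f,roi,mn=8):
    u0,v0,u1,v1=roi; s=im[v0:v1,u0:u1].astype(int); m=f(s[...,0],s[...,1],s[...,2]).astype(np.uint8)
    n,l,st,c=cv2.connectedComponentsWithStats(m)
    return m,[(c[i]+[u0,v0],st[i,4]) for i in range(1,n) if st[i,4]>=mn]
E
python3 - <<'E'
from h import *
S,T=[cv2.imread(f"pics/{n}0.png")[:,:,::-1] for n in("scene","top")]
g=lambda r,g,b:(g>1.4*r)&(g>1.2*b)&(g>50)
r=lambda r,g,b:(r>2.2*g)&(r>2.2*b)&(r>110)
gs=blobs(S,g,(255,105,320,170))[1]; gt=blobs(T,g,(85,190,190,245))[1]
print(gs,gt)
for a,_ in gs:
  for b,_ in gt: 
    p=tri(a,b); print(p.round(4),np.linalg.norm(proj("scene",p)-a).round(2))
for n,I,roi in(("scene",S,(235,170,330,260)),("top",T,(200,90,305,210))):
  m,b=blobs(I,r,roi); print(n,b)
  q=np.argwhere(m)[:,::-1]+roi[:2]
  for k in((1,0),(0,1),(1,1),(1,-1)):
    s=q@k; print(k,q[s.argmin()],q[s.argmax()])
a=cv2.resize(S[100:270,225:345],None,fx=3.4,fy=3.4,interpolation=2);b=cv2.resize(T[80:250,85:310],None,fx=1.7,fy=3.4*.5,interpolation=2)
o=np.zeros((580,800,3),np.uint8);o[:578,:408]=a;o[:b.shape[0],412:412+b.shape[1]]=b[:,:388]
cv2.imwrite("pics/crop1.png",o[:,:,::-1])
E
```

```text
[(array([294.65625, 119.3125 ]), np.int32(32)), (array([276.5       , 142.84210526]), np.int32(38))] [(array([157.94505495, 212.7032967 ]), np.int32(91)), (array([104.80851064, 215.23404255]), np.int32(94))]
[0.4745 0.291  0.1844] 11.86
[0.4422 0.4395 0.0694] 0.09
[0.4527 0.2944 0.0691] 0.08
[ 0.4188  0.4482 -0.0493] 12.94
scene [(array([259.67241379, 194.94252874]), np.int32(174))]
(1, 0) [248 196] [281 209]
(0, 1) [257 178] [280 211]
(1, 1) [257 178] [281 211]
(1, -1) [248 196] [258 178]
top [(array([241.27777778, 193.9047619 ]), np.int32(126))]
(1, 0) [226 196] [256 191]
(0, 1) [247 156] [227 199]
(1, 1) [247 156] [256 192]
(1, -1) [227 199] [247 156]
```

View pics/crop1.png

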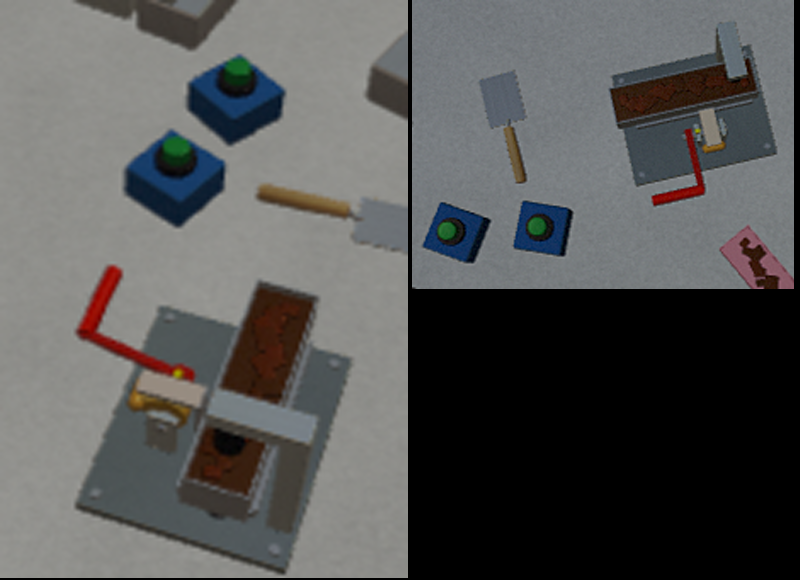

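The crop confirms the choice: the lower-left box in the scene picture (nearer the stand, with its plunger triangulated at y 0.294) is the rightmost. The other one is at y 0.44. The lever bar's free end is at scene (258,179) and its elbow at (250,197). Next I compute the stand pose and the tool deltas.

Run:
```python
from h import *
f=tri((258.2,179.4),(228.5,198.2)); i=tri((250.3,197.4),(256.2,190.6)); print("bar free,inner",f.round(3),i.round(3),np.linalg.norm(f-i))
c=[plane("top",p,.012) for p in((215.6,188.8),(299.1,170.6),(202,124),(286.8,106.5))]
c2=[plane("scene",(225+u/3.4,100+v/3.4),.012) for u,v in((160,308),(78,507),(350,360),(288,572))]
for a,b in zip(c,c2): print("corner",a.round(3),b.round(3))
for k in(c,c2):
  ey=(k[0]-k[1]); print("FL-FR",np.linalg.norm(ey).round(3),np.degrees(np.arctan2(-ey[0],ey[1])).round(1), "FL-BL",np.linalg.norm(k[2]-k[0]).round(3))
  ex=k[2]-k[0]; print(np.degrees(np.arctan2(ex[1],ex[0])).round(1))
print("tray",np.degrees(np.arctan2(*(lambda d:(-d[0],d[1]))(f-i))))
s=manip.observe(); R=s["tool_rot"]; print("delta to above plunger",(R.T@(np.array([.4527,.2944,.11])-s["position"])).round(4))
```

```text
bar free,inner [0.498 0.104 0.08 ] [0.52  0.028 0.08 ] 0.07881151518556824
corner [0.531 0.146 0.012] [0.535 0.139 0.012]
corner [ 0.59  -0.096  0.012] [ 0.6   -0.099  0.012]
corner [0.724 0.194 0.012] [0.726 0.189 0.012]
corner [ 0.784 -0.057  0.012] [ 0.79  -0.049  0.012]
FL-FR 0.248 13.8 FL-BL 0.199
14.0
FL-FR 0.247 15.1 FL-BL 0.197
14.7
tray 16.139095152810494
delta to above plunger [-0.2789 -0.0868  0.1206]
```

Call:
drive_tool --commands '[0,-0.056,-0.017,0,0,0,0,0,-0.112,-0.035,0,0,0,0,0,-0.167,-0.052,0.03,0,0,0,0,-0.223,-0.069,0.06,0,0,0,0,-0.279,-0.087,0.1,0,0,0,0,-0.279,-0.087,0.12,0,0,0,0,-0.279,-0.087,0.12,0,0,0,0,-0.279,-0.087,0.12,0,0,0]'

```text
time_s: 1.1
position: [0.4529, 0.2954, 0.112]
tool_rot: [[-0.9, 0.436, -0.0], [0.436, 0.9, 0.0], [0.0, 0.0, -1.0]]
wrist_force: [-0.1, -0.6, 0.1]
finger_gap: 0.0004
grasp_force: 0.0
```

Run:
```python
from h import *
S=cams.capture("scene");T=cams.capture("top")
o=np.hstack([cv2.resize(S[80:200,220:340],(396,396)),cv2.resize(T[150:270,100:220],(396,396))])
cv2.imwrite("pics/pl.png",o[:,:,::-1]); print({k:v for k,v in manip.observe().items() if k in("position","wrist_force","finger_gap")})
```

```text
{'position': array([0.45334057, 0.29595475, 0.11267096]), 'wrist_force': array([ 0.61110206,  0.53795378, -0.12045264]), 'finger_gap': 5.936837039252774e-05}
```

View pics/pl.png

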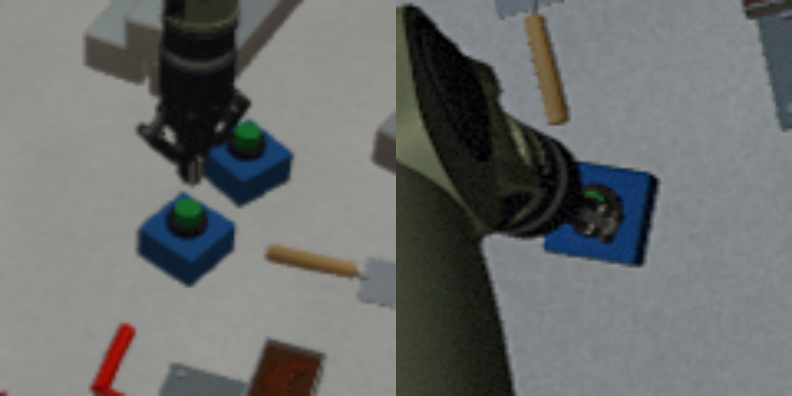

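The shut fingertips are above the chosen plunger: fingertip at (190,178) over the plunger at (187,210) in the left view, and at (600,215) on it in the right view. I'll press it in steps.

Call:
drive_tool --commands '[0,0,0,0.02,0,0,0,0,0,0,0.03,0,0,0,0,0,0,0.04,0,0,0,0,0,0,0.04,0,0,0]'

```text
time_s: 1.7
position: [0.453, 0.2953, 0.0713]
tool_rot: [[-0.9, 0.436, -0.0], [0.436, 0.9, 0.001], [0.001, 0.0, -1.0]]
wrist_force: [-1.5, 0.4, 2.6]
finger_gap: -0.0001
grasp_force: 1.3
```

Call:
drive_tool --commands '[0,0,0,0.005,0,0,0,0,0,0,0.008,0,0,0,0,0,0,0.008,0,0,0]'

```text
time_s: 2.08
position: [0.4532, 0.2953, 0.0636]
tool_rot: [[-0.9, 0.436, 0.0], [0.436, 0.9, 0.001], [0.0, 0.001, -1.0]]
wrist_force: [-2.2, 1.1, 5.3]
finger_gap: 0.0
grasp_force: 2.9
```

Call:
drive_tool --commands '[0,0,0,0.002,0,0,0,0,0,0,0.004,0,0,0,0,0,0,0.004,0,0,0]'

```text
time_s: 2.45
position: [0.4533, 0.2953, 0.0609]
tool_rot: [[-0.9, 0.436, 0.001], [0.436, 0.9, 0.001], [-0.0, 0.002, -1.0]]
wrist_force: [-5.6, 0.6, 15.8]
finger_gap: -0.0
grasp_force: 8.0
```

The force jumped from 5 to 16 N at z 0.061, 12 mm below the plunger's top, so it's fully down. I rise, then go over the lever bar with the tool turned to the stand.

Call:
drive_tool --commands '[0,0,0,-0.05,0,0,0,0,0,0,-0.1,0,0,0,1,-0.03,-0.036,-0.1,0,0,0.17,1,-0.06,-0.072,-0.1,0,0,0.35,1,-0.09,-0.108,-0.1,0,0,0.52,1,-0.12,-0.144,-0.1,0,0,0.7,1,-0.148,-0.18,-0.1,0,0,0.867,1,-0.148,-0.18,-0.1,0,0,0.867]'

```text
time_s: 3.45
position: [0.5085, 0.0652, 0.1591]
tool_rot: [[-0.244, 0.97, 0.0], [0.97, 0.244, -0.001], [-0.001, 0.0, -1.0]]
wrist_force: [-0.5, 0.0, 0.3]
finger_gap: 0.0855
grasp_force: 0.0
```

Run:
```python
from h import *
S=cams.capture("scene");T=cams.capture("top")
o=np.hstack([cv2.resize(S[120:240,200:320],(396,396)),cv2.resize(T[120:240,170:290],(396,396))])
cv2.imwrite("pics/lv.png",o[:,:,::-1]); s=manip.observe(); print(s["position"],s["tool_rot"][:,1],s["joints"])
print(blobs(S,lambda r,g,b:(g>1.4*r)&(g>1.2*b)&(g>50),(255,105,320,170))[1])
```

```text
[0.50755417 0.06778345 0.15903376] [ 9.68498312e-01  2.49019571e-01 -5.21953435e-04] [-1.14296642e-02  3.19924787e-01 -4.00131241e-01  8.51263177e-01
 -6.56295870e-05  1.30769886e+00]
[(array([294.77419355, 119.32258065]), np.int32(31)), (array([276.5       , 142.84210526]), np.int32(38))]
```

View pics/lv.png

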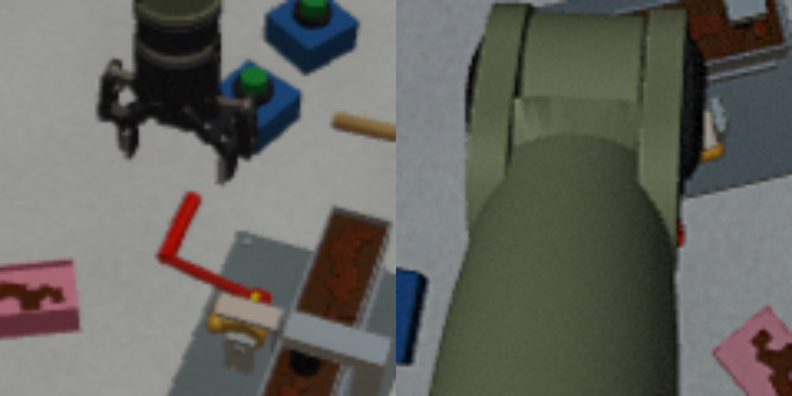

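The plunger is up again (same centroid). The open fingers, at (127,150) and (228,175) in the left view, straddle the bar at (180,225). I descend and grip lightly.

Call:
drive_tool --commands '[1,0,0,0.04,0,0,0,1,0,0,0.08,0,0,0,1,0,0,0.1,0,0,0,1,0,0,0.1,0,0,0,0,0,0,0.1,0,0,0,0,0,0,0.1,0,0,0,0,0,0,0.1,0,0,0,0,0,0,0.1,0,0,0]' --squeeze 25

```text
time_s: 4.55
position: [0.5079, 0.0681, 0.0598]
tool_rot: [[-0.249, 0.968, 0.001], [0.968, 0.249, -0.0], [-0.0, 0.001, -1.0]]
wrist_force: [-1.0, 0.3, 2.6]
finger_gap: 0.017
grasp_force: 26.0
```

Run:
```python
from h import *
S=cams.capture("scene")
cv2.imwrite("pics/gr.png",cv2.resize(S[130:250,200:320],(480,480),interpolation=2)[:,:,::-1]); s=manip.observe(); print(s["position"],s["finger_gap"],s["grasp_force"],s["wrist_force"])
```

```text
[0.50793904 0.06814361 0.05978749] 0.01687919446319356 26.094423830509186 [-1.56269633 -0.26440786  3.40990813]
```

View pics/gr.png

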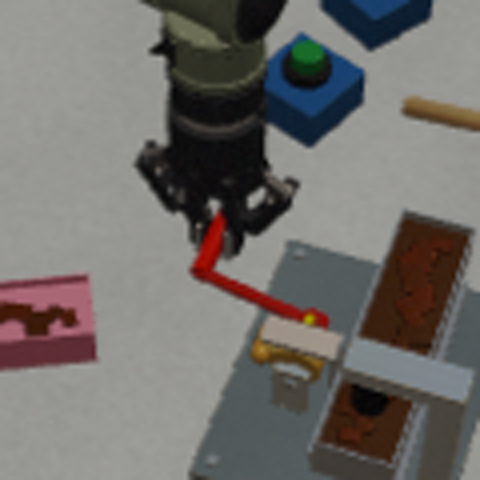

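The bar is gripped (gap 17 mm on the 18 mm bar): bar at (215,230) between the fingers, clear of the tray. I follow the arc, first half.

Call:
drive_tool --commands '[0,0,0.003,-0.008,0,0,0,0,0,0.006,-0.015,0,0,0,0,0,0.0105,-0.023,0,0,0,0,0,0.0155,-0.03,0,0,0,0,0,0.021,-0.037,0,0,0,0,0,0.027,-0.043,0,0,0,0,0,0.034,-0.049,0,0,0,0,0,0.041,-0.054,0,0,0]'

```text
time_s: 5.6
position: [0.5357, 0.0758, 0.1116]
tool_rot: [[-0.248, 0.968, -0.023], [0.969, 0.248, -0.007], [-0.001, -0.024, -1.0]]
wrist_force: [-30.3, -10.4, 18.5]
finger_gap: 0.0166
grasp_force: 26.3
```

The command ran inside the circle, with the reaction radially outward. The chord suggests the lever started near 0, so I correct the arc for that and go on.

Call:
drive_tool --commands '[0,0,-0.006,-0.003,0,0,0,0,0,-0.003,-0.005,0,0,0,0,0,0.001,-0.008,0,0,0,0,0,0.001,-0.008,0,0,0]'

```text
time_s: 6.1
position: [0.5445, 0.0777, 0.1208]
tool_rot: [[-0.249, 0.968, -0.008], [0.969, 0.249, -0.003], [-0.0, -0.009, -1.0]]
wrist_force: [-10.6, -5.7, 2.1]
finger_gap: 0.0169
grasp_force: 26.9
```

Run:
```python
from h import *
S=cams.capture("scene")
cv2.imwrite("pics/mid.png",cv2.resize(S[110:250,190:330],(560,560),interpolation=2)[:,:,::-1]); s=manip.observe(); print(s["position"],s["finger_gap"],s["grasp_force"],s["wrist_force"])
```

```text
[0.54446119 0.07769573 0.12072051] 0.016836358910655345 26.941010355949402 [-11.13094019  -4.95610644   1.57117411]
```

View pics/mid.png

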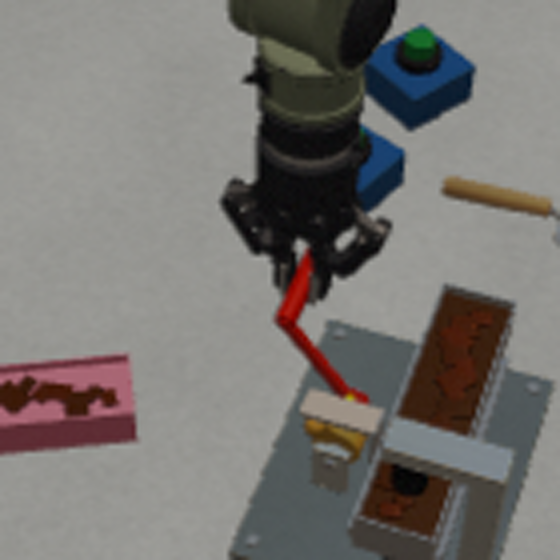

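The lever is about 54° above level, still held: bar at (300,285), elbow at (287,322). The force has dropped to about 11 N. On towards 78°.

Call:
drive_tool --commands '[0,0,0.005,-0.005,0,0,0,0,0,0.009,-0.0075,0,0,0,0,0,0.014,-0.01,0,0,0,0,0,0.019,-0.012,0,0,0,0,0,0.024,-0.014,0,0,0,0,0,0.03,-0.016,0,0,0,0,0,0.035,-0.017,0,0,0,0,0,0.035,-0.017,0,0,0]'

```text
time_s: 7.15
position: [0.5803, 0.0869, 0.1399]
tool_rot: [[-0.249, 0.968, -0.004], [0.968, 0.249, -0.002], [-0.001, -0.004, -1.0]]
wrist_force: [-11.0, -3.3, 11.6]
finger_gap: 0.0169
grasp_force: 26.4
```

Call:
drive_tool --commands '[0,0,0.005,-0.002,0,0,0,0,0,0.01,-0.003,0,0,0,0,0,0.015,-0.004,0,0,0,0,0,0.02,-0.004,0,0,0,0,0,0.02,-0.004,0,0,0]'

```text
time_s: 7.78
position: [0.6008, 0.0922, 0.1437]
tool_rot: [[-0.249, 0.968, -0.002], [0.968, 0.249, -0.001], [-0.0, -0.002, -1.0]]
wrist_force: [-7.2, -2.9, 7.0]
finger_gap: 0.0168
grasp_force: 25.3
```

Run:
```python
from h import *
S=cams.capture("scene");T=cams.capture("top")
cv2.imwrite("pics/end.png",np.hstack([cv2.resize(S[130:270,220:340],(480,560),interpolation=2),cv2.resize(T[70:210,195:275],(320,560),interpolation=2)])[:,:,::-1]); s=manip.observe(); print(s["position"],s["finger_gap"],s["grasp_force"],s["wrist_force"],s["time_s"])
print([proj(n,p).round(1) for n in("scene","top") for p in((.600,.0916,.150),(.600,.0916,.05))])
o=np.array([.683,.051,0]);a=np.radians(14.5);R=np.array([[np.cos(a),-np.sin(a),0],[np.sin(a),np.cos(a),0],[0,0,1]])
print("local tcp",(R.T@(s["position"]-o)).round(4))
for l in((-.07,.017,.05),(-.07,.017,.15),(-.07,.099,.15)): 
  q=proj("scene",o+R@l); print("crop px",((q-[220,130])*4).round(0))
```

```text
[0.60074942 0.09215656 0.14370133] 0.016602914205983407 25.2871173620224 [-6.83245821 -2.6479736   6.78144339] 7.875
[array([282.9, 181.6]), array([281.2, 201.3]), array([231.9, 155.4]), array([234.2, 163.2])]
local tcp [-0.0693  0.0604  0.1437]
crop px [229. 326.]
crop px [235. 248.]
crop px [267. 171.]
```

View pics/end.png

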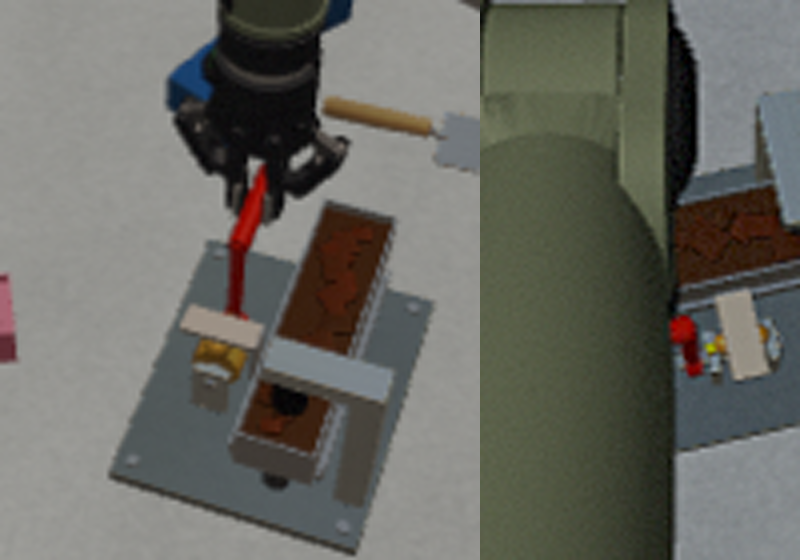

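The lever stands upright, its arm running from (235,318) to (238,245) in the crop against a predicted (229,326) to (235,248). The TCP sits at stand x -69 mm and the fingers are clear of the tray. I hold for 0.75 s and check that it's steady.

Call:
drive_tool --commands '[0,0,0,0,0,0,0,0,0,0,0,0,0,0,0,0,0,0,0,0,0,0,0,0,0,0,0,0,0,0,0,0,0,0,0,0,0,0,0,0,0,0]'

```text
time_s: 8.62
position: [0.6007, 0.0922, 0.1437]
tool_rot: [[-0.249, 0.968, -0.001], [0.968, 0.249, -0.001], [-0.0, -0.002, -1.0]]
wrist_force: [-7.1, -2.1, 6.5]
finger_gap: 0.0168
grasp_force: 25.3
```

Run:
```python
from h import *
S=cams.capture("scene")
g=lambda r,g,b:(g>1.4*r)&(g>1.2*b)&(g>50)
m,b=blobs(S,lambda r,g,b:(r>2.2*g)&(r>2.2*b)&(r>90),(265,170,300,215)); print(b)
q=np.argwhere(m)[:,::-1]+[265,170]
for v in range(190,212,3): print(v,q[q[:,1]==v][:,0].mean() if (q[:,1]==v).any() else None)
s=manip.observe(); print(s["position"],s["finger_gap"],s["grasp_force"],s["wrist_force"])
o=np.array([.683,.051,0]);a=np.radians(14.5);R=np.array([[np.cos(a),-np.sin(a),0],[np.sin(a),np.cos(a),0],[0,0,1]])
for d in(-10,-5,0,5,10):
  t=np.radians(d); A,B=[proj("scene",o+R@[-.07+r*np.sin(t),.017,.05+r*np.cos(t)]) for r in(.03,.09)]; print(d,((B-A)[0]/(B-A)[1]).round(3))
```

```text
[(array([282.05681818, 182.94318182]), np.int32(88))]
190 280.0
193 None
196 None
199 None
202 None
205 None
208 280.0
211 None
[0.60071321 0.09214483 0.14366421] 0.016736488634605536 25.283791422843933 [-6.69743858 -2.81427133  6.29069517]
-10 0.196
-5 0.065
0 -0.074
5 -0.225
10 -0.393
```

```bash
python3 -c "
from rig import manip
print(manip.job_done())"
```

```text
the job is handed in; nothing more can be done
None
```

I pressed the rightmost plunger fully down and it sprang back. I then swung the lever to within about 3° of upright by my measurements and handed the job in still holding it; no verdict came back, and I didn't measure the tray's height.

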